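# Turn the sharpening station to its grey stone and set the flattening stone on it

### The arm

A 6-joint arm with a two-finger parallel gripper is mounted at the origin on the work surface. World frame = base frame: x ahead of the robot, y to its left, z up, the work surface at z = 0. Lengths are in m, angles in rad, forces in N, time in s.
With the tool pointing down it reaches from about 0.3 to 1 m from the base axis. Payload 5.1 kg.
Tool frame: the origin (TCP) lies at the centre of the arm's flange, where the gripper is bolted on; the fingertips stand 190 mm ahead of it and the grasp point (between the pads) lies 171 mm ahead of it (robot.tcp_to_tips is the z of the fingertips in the tool frame, in m); z points along the fingers, y is the line along which they close (so a half turn about z gives the same grasp; the last joint's range is limited). The gripper opens to 95 mm and grips with 3 to 60 N. Pads are 20 mm wide; open, the fingers measure 119 mm over their backs; the gripper's body (75 mm by 180 mm) begins 59 mm behind the grasp point.
Start: joints at [-1.196, 0.124, 1.65, -0, 1.367, -0.083], TCP at [0.287, -0.583, 0.405] pointing down, gripper open.
Joint ranges: [-2.61, 2.61], [-1.02, 2.33], [0.03, 2.71], [-1.35, 4.49], [0.32, 2.68], [-2.91, 2.91]. Speed limits (rad/s): [2.57, 2.57, 3.14, 3.14, 3.14, 3.14].

### API

Orientations are given as a unit quaternion [w, x, y, z].
In Python, from bench import robot gives the robot as it stands. The module is installed in compiled form; this text tells all that it offers.
- The arm moves only by the tool send_rows, never from a script. Its argument "motion" is one flat list of numbers, 5 for each row, row after row: the closure, from 0 (fully open) to 1 (shut), then the shift along the world's x, y, z in cm, then the turn about the world's z in degrees. A call has 1 to 8 rows; each row shifts and turns the commanded pose from where the row before left it; what a row does not reach is not made up. A row lasts 1/12 s, in which the tool goes at most 41.7 mm and 7.16 degrees, less where a joint would pass 70% of its speed; a pose out of reach is approached as far as the arm can. A call is refused whole if a number of a shift passes 4.17 or a number of a turn 7.16, either way. A call with a gripper value outside its range is refused whole. The fingers move at their own pace and stop on an object; "force" is the grip in N (left out, the last holds). Time passes only in rows, so rows that do not move let the fingers close. It gives the time, the measured TCP pose, the force, the opening and the grip force at its end, in the units of the state.
- robot.read_state(): the state, without advancing time (a new reading comes with each control period).
- robot.snapshot(name): name is "scene" or "top" or "wrist"; returns a dict with "color" (400x640x3 uint8, blue, green, red), "depth" (400x640 float32, m along the optical axis (not along the pixel's ray), 0 where there is no reading), "K" (3x3 intrinsics, pixels), "R" (3x3) and "t" (3): a world point X has camera coordinates R X + t. Camera axes: x right, y down, z forward; pixel columns grow to the right and rows downward; lengths in m; the calibration is good to about 2 mm. A picture is of the moment at which its call begins.
- robot.sign_off(): hands the job in; it is judged then, once.
The state is a dict: "time": time; "qpos": joint angles; "qvel": joint speeds; "joint_torque": joint torques, N m; "ee_pos": TCP position; "tcp_rot": TCP orientation; "force": force on the tool from outside, world axes, zero at the start; "ft_torque": the same for the moment, N m; "width": finger opening in m; "grip_force": force on a finger pad.
Only numpy, scipy, OpenCV 4.12 (cv2) and the standard library are available. Lean on these libraries where they do the work, as an engineer would, in place of code of your own. Each camera call takes 0.05 s, during which the arm holds its last target. There are 200 camera calls.

### The job

The dark grey coarse stone of the three-sided sharpening station is due for truing. Turn the station's turret, which has a three-spoke handle at one end, until the grey stone is on top and fully home in its sprung stop, then lay the green flattening stone with the wooden handle on it, flat, lengthwise and centred, without dropping it, and let go. Leave the other things on the bench where they are.

Things in the scene. Friction and masses are not known exactly. Their poses are not given: they have to be found in the camera images.
- station: three-sided sharpening station, bolted down: a red cast trough, 136 mm across (x), 256 mm along (y), walls 46 mm high; its end brackets reach 99 mm up. Origin: centre of its underside, at bench height. y runs along the turret to the handle end, x across it (roughly away from the robot), z up. The turret turns about an axis parallel to y, 75 mm above the origin
- handle (a point): hub of the black three-spoke handle, on the turret's axis, 175 mm from the station's origin along y, 75 mm up; x, y, z axes as the station's (it does not turn). Spokes: round bars 12 mm thick, 120 degrees apart, in the upright plane through this point across the axis, tips 55 mm from the axis. Hub 34 mm in diameter; 26 mm free between spokes and the steel index cam behind them
- turret (a joint): turret angle (rad), no end stops, turns either way. Positive: its top moves to the station's +x and the spoke on the +x side goes down. Sprung stops every 2.094 rad (120 degrees): white stone on top at 0, grey at 2.094 or -4.189, orange at -2.094 or 4.189. Starts with white or orange on top. Leaving a stop takes 0.55 N m (14 N at 40 mm); past half-way (60 degrees) the spring draws it on into the next
- spoke_far (a point): where the tip of the raised spoke on the +x side lies when the turret is in a stop: at every stop one spoke points to +x and one to -x, both 30 degrees above level, and the third hangs down. Pressed straight down 40 mm from the axis, a spoke passes half-way when 30 degrees below level; the next one then swings over the top against the presser, so move off outwards to let the stop close
- spoke_near (a point): where the tip of the raised spoke on the -x side (nearer the robot) lies when the turret is in a stop; fixed to the station, does not turn
- stone_grey (a point): dark grey coarse stone on the turret, 218 mm long (y), 60 mm wide (x), 16 mm thick. Origin: centre of its working face, 33 mm from the turret's axis; z points out of the face, straight up when it is on top, when the face lies level 108 mm above the bench. All three stones are alike and lie 120 degrees apart; as they turn their corners sweep a radius of 45 mm
- stone_orange (a point): orange-brown medium stone on the turret, same size and axes as the grey one
- stone_white (a point): off-white fine stone on the turret, same size and axes as the grey one
- flattener_grip (a point): flattening stone lying on the bench: a green-grey abrasive slab 160 mm long (its x), 54 mm wide (y), 18 mm thick, with a wooden handle along its top 110 mm long, 26 mm wide, its upper 26 mm free to grip; 50 mm high overall, about 0.42 kg. This point is in the middle of the handle, 36 mm above the slab's flat underside; z up
- block_plane: small steel block plane with dark wood cap, 160 by 50 mm, about 55 mm high, loose. Origin: centre of its underside. Leave alone
- oil_bottle: closed amber oil bottle with red cap, 60 mm in diameter, 140 mm high, loose. Origin: centre of its underside. Leave alone
- tape_measure: yellow tape measure 78 by 44 mm, 66 mm high, loose. Origin: centre of its underside. Leave alone
- black_block: black painted wooden block 150 by 50 mm, 90 mm high, loose. Origin: centre of its underside. Leave alone
Mind the look-alikes: they are no part of the job. Leave any blue look-alike of the part that bears flattener_grip alone.

How it is judged:
By the outcome, as a careful person would: the job done as asked, in the order asked, and still so for the second after the job is handed in, with the robot touching nothing.
It also fails if it takes over 54 s, if anything falls off the work surface, if the arm or the gripper's body presses on something with over 40 N, if the wrist force passes 120 N, or if a joint passes its speed limit or range.

## Working session

There is one attempt and no reset: what is moved stays moved. The work goes in short steps, Python scripts to look and compute and a tool call to move; the robot and the scene stay as the last step left them, time stands still between calls to the robot, and variables do not carry over. Pictures are saved under pics/ and viewed, at most 10 in all, crops included, and the job is handed in when it is done.

Besides the shell and the picture viewer there is one more tool, called after "Emit:" as name(argument=value, ...) on one line, values as JSON. send_rows: Moves the arm, as the interface text tells. Its arguments: {"type":"object","properties":{"motion":{"type":"array","items":{"type":"number"}},"force":{"type":"number"}},"required":["motion"]}

```bash
mkdir -p pics; cat > h.py <<'E'
import numpy as np, cv2
from bench import robot
def snap(n):
    s=robot.snapshot(n); return s
def cloud(s):
    d=s["depth"]; v,u=np.mgrid[0:d.shape[0],0:d.shape[1]]
    K=s["K"]; c=np.stack([(u-K[0,2])/K[0,0]*d,(v-K[1,2])/K[1,1]*d,d],-1)
    P=(c-s["t"])@s["R"]; P[d<=0]=np.nan; return P
def save(n,f):
    s=snap(n); cv2.imwrite(f,s["color"]); return s
E
python3 - <<'E'
from h import *
import pickle
for n in ("scene","top"):
    s=save(n,f"pics/{n}0.png"); pickle.dump(s,open(n+".pkl","wb")); print(n,s["K"][0,0],-s["R"].T@s["t"],s["R"][2],s["R"][0])
st=robot.read_state(); print(st["time"],st["tcp_rot"],st["width"])
E
```

```text
scene 404.2112361374777 [1.12354257 0.92375262 1.18877791] [-0.34811113 -0.64836778 -0.67708039] [-0.88987432  0.45571638  0.02112502]
top 383.2909460458238 [ 0.4210733  -0.13156832  1.70337521] [ 0.09621654  0.01047484 -0.99530531] [-0.00159268 -0.99994172 -0.0106776 ]
0.1 [-9.41921225e-04  9.73918658e-01  2.26895442e-01 -1.38339541e-04] 0.09494191557977567
```

View pics/scene0.png

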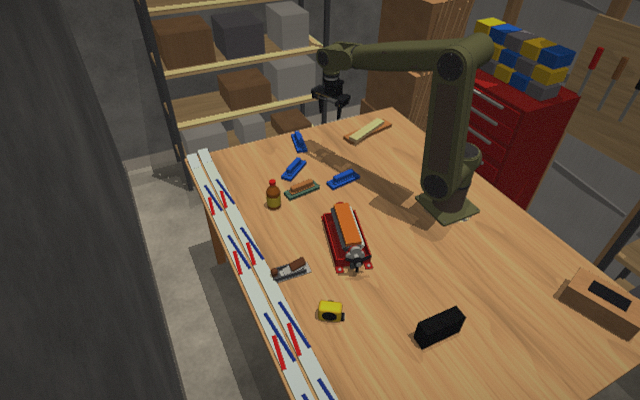

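View pics/top0.png

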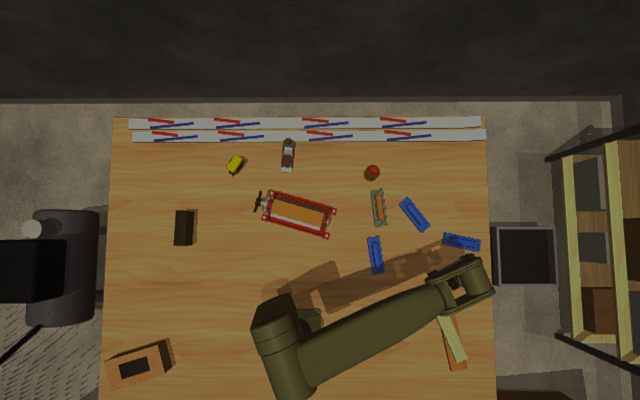

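The top view shows the station at about (300,213) with orange up and its handle at the left (258,203). The green flattener with the wooden handle is at (379,207), with blue look-alikes at (414,214), (375,254) and (461,242). Orange up means a turn of −120°, so I press the near spoke down.

```bash
python3 - <<'E'
from h import *
import pickle
C=[];Q=[]
for n in ("top","scene"):
    s=pickle.load(open(n+".pkl","rb")); P=cloud(s); hsv=cv2.cvtColor(s["color"],cv2.COLOR_BGR2HSV)
    H,S,V=[hsv[...,i].astype(int) for i in range(3)]
    x,y,z=P[...,0],P[...,1],P[...,2]
    reg=(x>0.3)&(x<0.9)&(y>-0.6)&(y<0.3)
    print(n,"bench z",np.nanmedian(z[reg&(z<0.02)]))
    st=reg&(abs(x-.5)<.2)&(abs(y+.05)<.25)
    red=st&((H<6)|(H>174))&(S>140)&(z>0.01)
    print("red",red.sum(),"z pct",np.nanpercentile(z[red],[5,50,95]))
    for nm,m in (("red",red&(z>.03)&(z<.06)),("redhi",red&(z>.08))):
        p=P[m][:,:2].astype(np.float32)
        if len(p)>5: print(nm,len(p),cv2.minAreaRect(p*1000))
    org=st&(H>=6)&(H<20)&(S>140)&(z>.09)&(z<.125)
    p=P[org]; print("orange",len(p),np.median(p[:,2]),cv2.minAreaRect((p[:,:2]*1000).astype(np.float32)))
    blk=st&(V<70)&(z>.03)&(z<.16)&(y>0.02)&(y<.2)
    p=P[blk]; print("dark",len(p),np.nanmin(p,0),np.nanmax(p,0))
    # flattener
    f=reg&(y<-0.2)&(y>-.36)&(x>.5)&(x<.7)&(z>.008)&(z<.07)
    g=f&(H>35)&(H<95)&(S>40); w=f&(H<25)&(z>.035)&(S>80)
    for nm,m in (("all",f&(H<95)),("green",g),("wood",w)):
        p=P[m]; print(nm,len(p),np.median(p,0) if len(p) else 0,cv2.minAreaRect((p[:,:2]*1000).astype(np.float32)) if len(p)>4 else 0, np.nanpercentile(p[:,2],[5,95]) if len(p) else 0)
    cr=s["color"][130:270,220:460] if n=="top" else s["color"][160:300,250:410]
    cv2.imwrite(f"pics/c_{n}.png",cv2.resize(cr,None,fx=3.3 if n=="top" else 4,fy=3.3 if n=="top" else 4,interpolation=cv2.INTER_CUBIC))
E
```

```text
top bench z 0.0008566261529646792
red 280 z pct [0.01059962 0.04548085 0.09865372]
red 124 ((511.0919494628906, -9.205291748046875), (254.01507568359375, 131.49093627929688), 73.72672271728516)
redhi 58 ((507.93377685546875, -5.558990478515625), (256.5660705566406, 52.361026763916016), 73.36193084716797)
orange 759 0.1078418996621799 ((510.5146789550781, 18.906173706054688), (306.0415954589844, 88.53984069824219), 71.61639404296875)
dark 130 [0.49659657 0.02265603 0.03249739] [0.60322752 0.17309948 0.10721529]
all 261 [ 0.57507251 -0.3420185   0.02234906] ((600.1050415039062, -284.82568359375), (150.04359436035156, 197.57862854003906), 89.53546905517578) [0.00862331 0.05672591]
green 78 [ 0.5715386  -0.34045537  0.01758199] ((558.6234741210938, -342.3874816894531), (31.512950897216797, 115.49250030517578), 87.76953125) [0.01278158 0.02499821]
wood 92 [ 0.56447616 -0.35046839  0.04984609] ((605.8572387695312, -343.6771545410156), (203.7384490966797, 42.234798431396484), 17.350282669067383) [0.03844447 0.06372477]
scene bench z -0.0012412339047185666
red 426 z pct [0.01185703 0.0375408
[... 260 characters left out ...]
06 ((549.4644775390625, -115.65419006347656), (171.0685577392578, 437.9214172363281), 17.7838191986084)
dark 223 [0.45723816 0.02112545 0.03049914] [0.6056609  0.18027725 0.10453214]
all 343 [ 0.57780224 -0.34050706  0.03004708] ((602.985107421875, -335.1243896484375), (208.66558837890625, 47.70998001098633), 14.39390754699707) [0.01147608 0.06017127]
green 100 [ 0.57313499 -0.3364461   0.01490095] ((561.2810668945312, -334.6883239746094), (35.724952697753906, 116.56876373291016), 83.64710235595703) [0.00965152 0.01988834]
wood 143 [ 0.57538914 -0.34321964  0.04684845] ((601.8148193359375, -334.1566162109375), (206.56240844726562, 32.584228515625), 17.313261032104492) [0.03633605 0.06811511]
```

View pics/c_top.png

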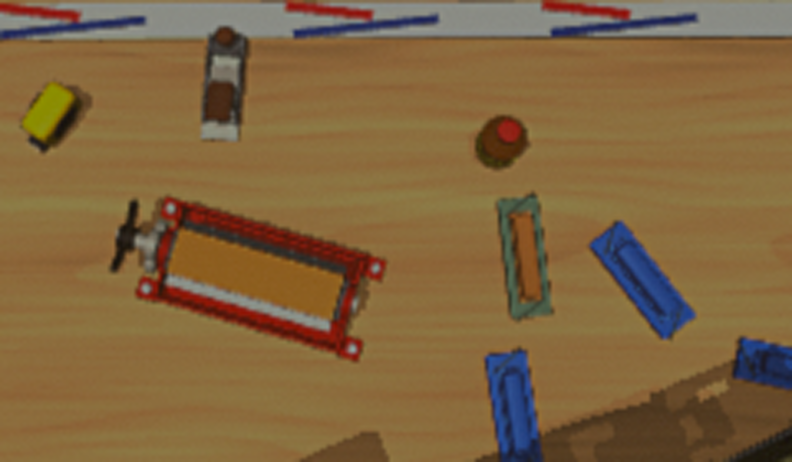

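View pics/c_scene.png

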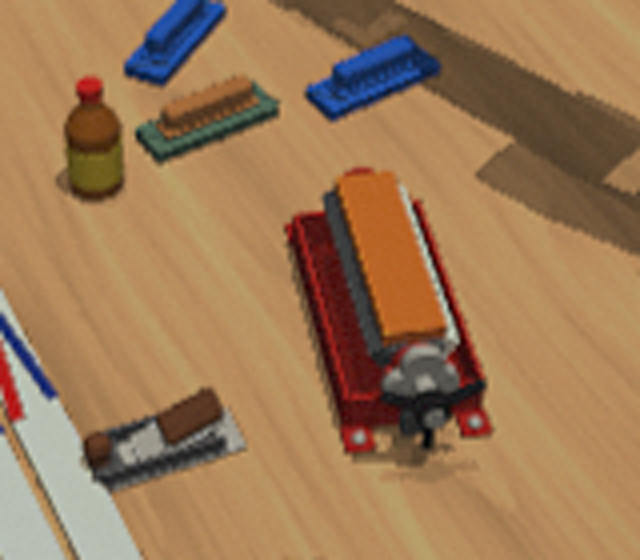

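The crops show orange on top, grey on the far side (right in the top view) and white on the near side, so a −120° turn does bring grey up. The flattener lies at crop (525,257), about 7° from world x, and the hub is near crop (125,240). Now I'll refine the poses.

```bash
cat >> h.py <<'E'
def proj(s,X):
    c=s["R"]@np.asarray(X)+s["t"]; p=s["K"]@c; return p[:2]/p[2]
def onplane(s,uv,z):
    uv=np.atleast_2d(uv).astype(float); r=np.c_[uv,np.ones(len(uv))]@np.linalg.inv(s["K"]).T@s["R"]
    o=-s["R"].T@s["t"]; k=(z-o[2])/r[:,2]; return o+r*k[:,None]
def blobs(s,m,z,amin=30):
    out=[]
    for c in cv2.findContours(m.astype(np.uint8),cv2.RETR_EXTERNAL,cv2.CHAIN_APPROX_NONE)[0]:
        if cv2.contourArea(c)<amin: continue
        p=onplane(s,c[:,0],z)[:,:2]*1000
        out.append((cv2.contourArea(c),c[:,0].mean(0).round(),cv2.minAreaRect(p.astype(np.float32))))
    return out
def hsv(s): 
    h=cv2.cvtColor(s["color"],cv2.COLOR_BGR2HSV).astype(int); return h[...,0],h[...,1],h[...,2]
E
python3 - <<'E'
from h import *
import pickle
o=np.array([.511,-.006,0]); 
for n,win in (("top",(360,180,395,235)),("scene",(280,175,325,205))):
    s=pickle.load(open(n+".pkl","rb")); H,S,V=hsv(s); P=cloud(s)
    # pixel classes in flattener window
    a,b,c,d=win; W=np.zeros(H.shape,bool); W[b:d,a:c]=1
    g=W&(H>30)&(H<95)&(S>30); w=W&(H<20)&(P[...,2]>.03)
    print(n,"green",blobs(s,g,.018 if n=="top" else .018,15)); print("  wood",blobs(s,w,.05,15), np.nanmedian(P[w][:,2]))
    og=(H>=6)&(H<25)&(S>150)&(abs(P[...,2]-.108)<.012)&(abs(P[...,0]-.51)<.15)&(abs(P[...,1])<.2)
    print("  orange",blobs(s,og,.108))
    for y in (0,.175): 
        th=np.deg2rad(73.7); ey=np.array([np.cos(th),np.sin(th),0]); print("  proj",y,proj(s,o+ey*y+[0,0,.108 if y==0 else .075]))
s=pickle.load(open("top.pkl","rb"));H,S,V=hsv(s)
# white bolt corners: red mask contour corners at floor pads
wb=(S<70)&(V>120); wb[:180]=0; wb[245:]=0; wb[:,:255]=0; wb[:,345:]=0
n_,l,st,ce=cv2.connectedComponentsWithStats(wb.astype(np.uint8)); print([(t[4],c.round(1)) for t,c in zip(st[1:],ce[1:])])
E
```

```text
top green [(386.0, array([379., 207.]), ((539.0726928710938, -360.6983642578125), (158.50869750976562, 52.779300689697266), 6.126017093658447))]
  wood [(129.5, array([379., 208.]), ((536.7899169921875, -358.65869140625), (108.73812103271484, 29.511608123779297), 5.4702467918396))] 0.048638018314530254
  orange [(653.0, array([297., 212.]), ((512.8023681640625, -9.069816589355469), (217.8669891357422, 59.613216400146484), 73.99585723876953))]
  proj 0 [296.30487593 212.70498765]
  proj 0.175 [257.67404955 201.73481662]
scene green [(131.5, array([302., 191.]), ((542.8787231445312, -348.89031982421875), (163.7774200439453, 62.04218292236328), 3.9365761280059814))]
  wood [(119.0, array([301., 185.]), ((545.78466796875, -343.3023681640625), (111.66496276855469, 43.99732971191406), 5.489675521850586))] 0.04505893263893184
  orange [(602.5, array([347., 224.]), ((515.7930297851562, -2.2424774169921875), (229.06007385253906, 61.261566162109375), 72.78096771240234))]
  proj 0 [347.01692573 221.51572853]
  proj 0.175 [357.8599295  261.92320845]
[(np.int32(4), array([271.5, 192.5])), (np.int32(20), array([263.8, 203.2])), (np.int32(2), array([264.5, 209. ])), (np.int32(4), array([333.5, 211. ])), (np.int32(148), array([295.2, 221.4])), (np.int32(4), array([263.8, 217. ])), (np.int32(2), array([327. , 221.5])), (np.int32(5), array([326.4, 235.2]))]
```

Emit:
send_rows(motion=[1,1.2,4.0,0,-5.3,1,1.2,4.0,0,-5.3,1,1.2,4.0,0,-5.3,1,1.2,4.0,0,-5.3,1,1.2,4.0,0,-5.3,1,1.2,4.0,0,-5.3,1,1.2,4.0,0,-5.3,1,1.2,4.0,0,-5.3], force=20)

```text
time: 0.77
ee_pos: [0.3829, -0.2618, 0.4043]
tcp_rot: [-0.0, 0.99, -0.143, -0.0]
force: [0.3, -0.1, 0.3]
width: 0.0475
grip_force: 0.0
```

Emit:
send_rows(motion=[1,1.2,4.0,0,0,1,1.2,4.0,0,0,1,1.2,4.0,0,0,1,1.2,4.0,0,0,1,1.2,4.0,0,0,1,1.2,4.0,0,0,1,1.2,4.0,0,0,1,0,0,0,0])

```text
time: 1.43
ee_pos: [0.4674, 0.0211, 0.4044]
tcp_rot: [-0.001, 0.991, -0.137, -0.0]
force: [-0.3, -0.6, 0.8]
width: 0.0004
grip_force: 0.0
```

```bash
python3 - <<'E'
from h import *
import pickle
s=save("wrist","pics/w1.png"); pickle.dump(s,open("w1.pkl","wb"))
print(-s["R"].T@s["t"],s["R"][2],robot.read_state()["qpos"])
o=np.array([.512,-.008,0]);th=np.deg2rad(73.8);ey=np.array([np.cos(th),np.sin(th),0]);ex=np.array([ey[1],-ey[0],0])
for p in ((0,.175,.075),(-.0476,.175,.1025),(.0476,.175,.1025),(0,0,.108)): print(p,proj(s,o+ex*p[0]+ey*p[1]+[0,0,p[2]]))
H,S,V=hsv(s);P=cloud(s)
og=(H>=6)&(H<25)&(S>150)&(abs(P[...,2]-.108)<.012); print(blobs(s,og,.108))
E
```

```text
[5.40095849e-01 4.98850209e-04 3.84725073e-01] [-0.25855763  0.07618507 -0.96298691] [-7.46840860e-02 -2.95225277e-01  2.04302461e+00  3.67524317e-04
  1.39486584e+00  1.77152568e+00]
(0, 0.175, 0.075) [148.94048065 134.20483415]
(-0.0476, 0.175, 0.1025) [140.4311288  190.62416564]
(0.0476, 0.175, 0.1025) [124.40093058  77.4468391 ]
(0, 0, 0.108) [337.65356355 139.21450723]
[(18364.0, array([338., 137.]), ((512.4280395507812, -7.933135986328125), (217.7321319580078, 59.568885803222656), 73.62098693847656))]
```

View pics/w1.png

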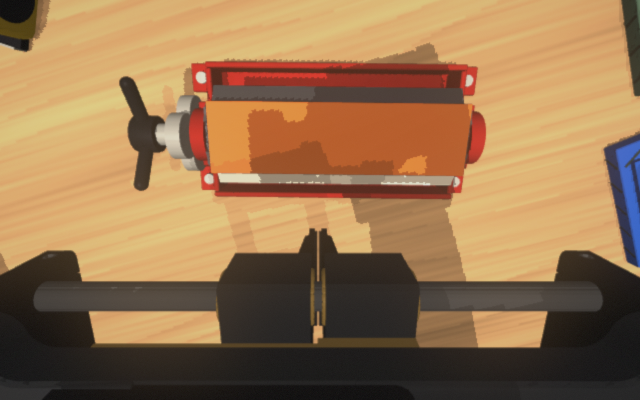

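The wrist view shows orange up, the hub at (146,133) and the near spoke tip at (140,188), within a few pixels of prediction. The station is at (0.512, −0.008), with its axis at 73.7°.

Emit:
send_rows(motion=[1,1.28,3.79,0,0,1,1.28,3.79,-1,0,1,1.28,3.79,-3,0,1,1.28,3.79,-4,0,1,0,0,0,0,1,0,0,0,0])

```text
time: 1.98
ee_pos: [0.5121, 0.1508, 0.3373]
tcp_rot: [0.001, 0.99, -0.14, -0.003]
force: [-0.4, -0.2, 0.3]
width: 0.0005
grip_force: 0.0
```

Emit:
send_rows(motion=[1,0,0,-1.0,0,1,0,0,-1.0,0,1,0,0,-1.0,0,1,0,0,-1.0,0,1,0,0,0,0])

```text
time: 2.4
ee_pos: [0.5116, 0.15, 0.2977]
tcp_rot: [0.001, 0.99, -0.141, -0.002]
force: [-0.8, 0.7, -0.5]
width: 0.0001
grip_force: 0.0
```

The last move came up 23 mm short, so I'll lift and correct.

Emit:
send_rows(motion=[1,0,0,2.0,0,1,0.3,1.1,0,0,1,0.4,1.15,0,0,1,0,0,0,0,1,0,0,0,0])

```text
time: 2.82
ee_pos: [0.5196, 0.1742, 0.3197]
tcp_rot: [0.0, 0.99, -0.14, -0.0]
force: [-0.2, -0.6, -0.0]
width: 0.0003
grip_force: 0.0
```

Emit:
send_rows(motion=[1,0,0,-1.0,0,1,0,0,-1.0,0,1,0,0,-1.0,0,1,0,0,-1.0,0,1,0,0,-1.0,0,1,0,0,-0.8,0])

```text
time: 3.32
ee_pos: [0.5191, 0.1737, 0.2635]
tcp_rot: [-0.0, 0.99, -0.141, -0.002]
force: [-10.6, 1.0, 17.2]
width: 0.0005
grip_force: 9.5
```

Emit:
send_rows(motion=[1,0,0,-0.8,0,1,0,0,-0.8,0,1,0,0,0,0,1,0,0,0,0])

```text
time: 3.65
ee_pos: [0.5188, 0.173, 0.2445]
tcp_rot: [0.001, 0.99, -0.141, -0.001]
force: [0.7, -0.4, 0.4]
width: 0.0002
grip_force: 0.0
```

The force has dropped to zero, so it's past half-way. Next I move off outwards, then up.

Emit:
send_rows(motion=[1,-1.0,0.3,0,0,1,-1.5,0.4,0,0,1,-1.9,0.6,0,0,1,-1.9,0.6,0,0,1,0,0,2,0,1,0,0,4,0,1,0,-2,4,0,1,0,-2,3,0])

```text
time: 4.32
ee_pos: [0.4556, 0.1541, 0.3758]
tcp_rot: [-0.0, 0.99, -0.139, 0.001]
force: [1.4, -0.2, 1.7]
width: 0.0003
grip_force: 0.0
```

Emit:
send_rows(motion=[0,0,-4.0,3,0,0,0,-4.0,0,0,0,0,-4.0,0,0,0,0,-2,0,0,0,0,0,0,0])

```text
time: 4.73
ee_pos: [0.4558, 0.0178, 0.3984]
tcp_rot: [0.0, 0.99, -0.143, 0.0]
force: [-0.2, -0.5, -0.2]
width: 0.0286
grip_force: 0.0
```

```bash
python3 - <<'E'
from h import *
s=save("wrist","pics/w2.png"); H,S,V=hsv(s);P=cloud(s)
a=(abs(P[...,2]-.108)<.010)&(abs(P[...,0]-.51)<.12)&(abs(P[...,1]+.008)<.13)&(S<90)
print(blobs(s,a,.108,500)); print(robot.read_state()["ee_pos"])
b=blobs(s,a,.108,500)
if b:
    p=P[a]; p=p[abs((p-[.5124,-.008,0])@[.9596,-.2815,0])<.025]; p=p[abs((p-[.5124,-.008,0])@[.2815,.9596,0])<.1]; A=np.c_[p[:,:2]-[.5124,-.008],np.ones(len(p))]; print("plane",np.linalg.lstsq(A,p[:,2],rcond=None)[0],np.median(s["color"][a],0))
E
```

```text
[(514.0, array([165., 122.]), ((551.55322265625, 119.3145980834961), (13.250762939453125, 34.09885025024414), 74.05581665039062)), (19873.5, array([328., 125.]), ((512.517578125, -8.324577331542969), (218.3620147705078, 59.484039306640625), 73.59075927734375))]
[0.45589159 0.0192009  0.39818107]
plane [-0.00383279  0.00203379  0.1086676 ] [72. 77. 84.]
```

View pics/w2.png

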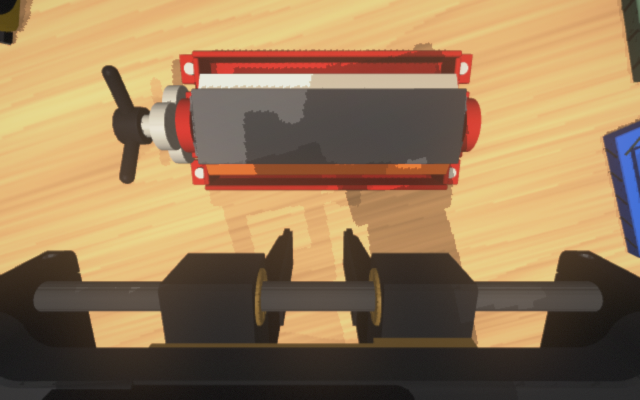

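Grey is on top with its face level (z 0.108, slope under 0.4%), filling rows 89–163, and the spokes are back at 30°. On to the flattener.

Emit:
send_rows(motion=[0,0.2,-3.8,0,2.8,0,0.2,-3.8,0,2.8,0,0.2,-3.8,0,2.8,0,0.2,-3.8,0,2.8,0,0.2,-3.8,0,2.8,0,0.2,-3.8,0,2.8,0,0.2,-3.8,0,2.8,0,0.2,-3.8,0,2.8])

```text
time: 5.45
ee_pos: [0.4729, -0.2839, 0.398]
tcp_rot: [-0.001, 0.998, 0.056, -0.0]
force: [1.0, -0.4, 0.7]
width: 0.0858
grip_force: 0.0
```

Emit:
send_rows(motion=[0,0.2,-3.8,0,0,0,0.2,-3.8,0,0,0,0,0,0,0,0,0,0,0,0])

```text
time: 5.78
ee_pos: [0.477, -0.3598, 0.3975]
tcp_rot: [-0.001, 0.999, 0.054, -0.001]
force: [0.3, 0.6, 0.3]
width: 0.0948
grip_force: 0.0
```

```bash
python3 - <<'E'
from h import *
s=save("wrist","pics/w3.png"); H,S,V=hsv(s);P=cloud(s)
r=(abs(P[...,0]-.538)<.1)&(abs(P[...,1]+.359)<.06)
g=r&(P[...,2]>.008)&(P[...,2]<.027); w=r&(abs(P[...,2]-.05)<.006)
print("slab",blobs(s,r&(P[...,2]>.012),.018,300)); print("wood",blobs(s,w,.05,300),np.median(P[w][:,2]))
st=robot.read_state();q=st["tcp_rot"];print(st["ee_pos"],np.rad2deg(np.arctan2(q[2]**2-q[1]**2,2*q[1]*q[2]))%180,st["width"],st["qpos"][5])
E
```

```text
slab [(73097.0, array([337., 332.]), ((293.1080322265625, -382.9484558105469), (252.15724182128906, 876.0687255859375), 6.43415641784668)), (7513.0, array([326., 115.]), ((539.417236328125, -360.76129150390625), (169.73663330078125, 54.13968276977539), 6.387743949890137))]
wood [(2746.5, array([326., 120.]), ((539.9954223632812, -360.97503662109375), (106.73744201660156, 24.831201553344727), 6.026692867279053))] 0.04983340643064209
[ 0.47705175 -0.35870467  0.39762496] 96.24801736038899 0.09531265073415164 0.7267645346877889
```

View pics/w3.png

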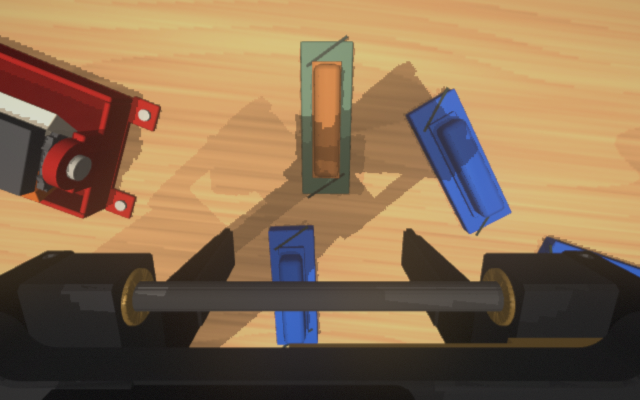

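The wrist view shows the green slab centred at (326,115), with the nearest blue corner about 85 mm away at (406,118). The flattener is at (0.540, −0.361), 6.1°, and the gripper yaw already matches.

Emit:
send_rows(motion=[0.35,3.1,-0.1,0,0,0.35,3.2,-0.1,0,0,0.35,0,0,-3.5,0,0.35,0,0,-3.5,0,0.35,0,0,-3.5,0,0.35,0,0,-3.5,0,0.35,0,0,0,0,0.35,0,0,0,0], force=30)

```text
time: 6.5
ee_pos: [0.5393, -0.359, 0.2564]
tcp_rot: [-0.002, 0.998, 0.055, -0.002]
force: [0.9, -0.2, 0.2]
width: 0.062
grip_force: 0.0
```

Emit:
send_rows(motion=[0.35,0,-0.2,-1.5,0,0.35,0,0,-1.5,0,0.35,0,0,-1.4,0,0.35,0,0,0,0,1,0,0,0,0,1,0,0,0,0,1,0,0,0,0,1,0,0,0,0])

```text
time: 7.17
ee_pos: [0.5398, -0.364, 0.2156]
tcp_rot: [0.001, 0.999, 0.054, 0.001]
force: [-0.3, 0.9, 0.3]
width: 0.0404
grip_force: 0.0
```

Emit:
send_rows(motion=[1,0,0,0,0,1,0,0,0,0,1,0,0,0.5,0,1,0,0,1,0,1,0,0,1.5,0,1,0,0,0,0,1,0,0,0,0])

```text
time: 7.75
ee_pos: [0.5401, -0.3641, 0.2468]
tcp_rot: [0.001, 0.999, 0.054, 0.001]
force: [0.1, 0.4, -3.7]
width: 0.0255
grip_force: 30.0
```

It's held: the grip is on and 3.7 N is hanging. Next I lift, carry and turn +67.5°.

Emit:
send_rows(motion=[1,0,0,2,0,1,0,0,3,0,1,0,0,3,0,1,0,0,3,0,1,0,0,3,0,1,0,0,2,0,1,0,0,0,0], force=45)

```text
time: 8.33
ee_pos: [0.5402, -0.3642, 0.4112]
tcp_rot: [0.004, 0.999, 0.054, 0.004]
force: [1.4, -0.6, -2.7]
width: 0.0257
grip_force: 45.0
```

Emit:
send_rows(motion=[1,-0.2,1.5,0,4.5,1,-0.2,2.5,0,4.5,1,-0.2,2.5,0,4.5,1,-0.2,2.5,0,4.5,1,-0.2,2.5,0,4.5,1,-0.2,2.5,0,4.5,1,-0.2,2.5,0,4.5,1,-0.2,2.5,0,4.5])

```text
time: 9.0
ee_pos: [0.5228, -0.1723, 0.4018]
tcp_rot: [-0.001, 0.932, 0.362, -0.001]
force: [-1.1, -0.1, -3.9]
width: 0.0262
grip_force: 45.0
```

Emit:
send_rows(motion=[1,-0.2,2.5,0,4.5,1,-0.2,2.5,0,4.5,1,-0.2,2.5,0,4.5,1,-0.2,2.5,0,4.5,1,-0.2,2.5,0,4.5,1,-0.2,2.5,0,4.5,1,0,1.5,0,4.5,1,0,0,0,0])

```text
time: 9.67
ee_pos: [0.5108, -0.0062, 0.4021]
tcp_rot: [-0.002, 0.798, 0.602, -0.001]
force: [0.2, -0.4, -4.9]
width: 0.0258
grip_force: 45.0
```

Emit:
send_rows(motion=[1,0,0,0,0,1,0,0,0,0,1,0,0,0,0])

```text
time: 9.92
ee_pos: [0.5115, -0.0093, 0.4037]
tcp_rot: [-0.0, 0.801, 0.599, -0.001]
force: [-0.9, -0.4, -4.5]
width: 0.0261
grip_force: 45.0
```

```bash
python3 - <<'E'
from h import *
st=robot.read_state();q=st["tcp_rot"];print(st["ee_pos"],np.rad2deg(np.arctan2(q[2]**2-q[1]**2,2*q[1]*q[2]))%180,st["width"],st["qpos"])
s=save("scene","pics/s2.png"); H,S,V=hsv(s);P=cloud(s); t=st["ee_pos"]
c=P-t; m=(np.hypot(c[...,0],c[...,1])<.1)&(c[...,2]<-.15)&(c[...,2]>-.23)&(H>35)&(H<95)&(S>40)
p=P[m]; print(m.sum(),np.percentile(p[:,2]-t[2],[2,50,98])); ey=np.array([.2815,.9596,0]);ex=np.array([.9596,-.2815,0]); 
for e in(ex,ey): print(np.percentile((p-t)@e,[1,99]))
cv2.imwrite("pics/s2c.png",cv2.resize(s["color"][120:300,240:420],None,fx=3,fy=3))
E
```

```text
[ 0.51148843 -0.00934283  0.40367719] 163.6302786928613 0.026068249155774117 [-1.23156145e-01 -1.86630949e-01  1.95513576e+00 -3.82063390e-04
  1.37429692e+00  1.62624209e-01]
216 [-0.21068141 -0.20003604 -0.19405549]
[-0.02593261  0.0267056 ]
[-0.07514102  0.08427402]
```

View pics/s2c.png

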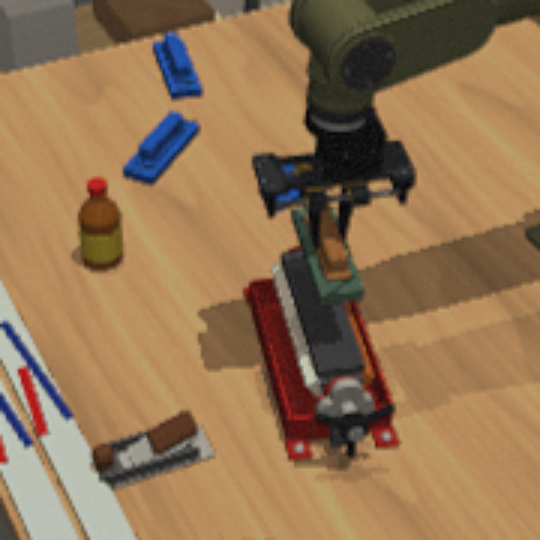

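The slab is level in the grip and lined up over the grey stone at crop (325,270). Next I lower it gently, watching the force.

Emit:
send_rows(motion=[1,0.1,0.1,-2,0,1,0,0,-2.0,0,1,0,0,-1.5,0,1,0,0,-1,0,1,0,0,-0.5,0,1,0,0,0,0,1,0,0,0,0])

```text
time: 10.55
ee_pos: [0.5128, -0.0079, 0.3351]
tcp_rot: [0.0, 0.8, 0.6, 0.0]
force: [-0.2, -0.9, -4.1]
width: 0.0257
grip_force: 45.0
```

Emit:
send_rows(motion=[1,0,0,-0.2,0,1,0,0,-0.2,0,1,0,0,-0.2,0,1,0,0,0,0,1,0,0,0,0])

```text
time: 10.97
ee_pos: [0.5125, -0.0076, 0.3286]
tcp_rot: [0.0, 0.8, 0.6, -0.0]
force: [0.4, -0.3, -5.5]
width: 0.0258
grip_force: 45.0
```

Emit:
send_rows(motion=[1,0,0,-0.2,0,1,0,0,-0.1,0,1,0,0,0,0,1,0,0,0,0])

```text
time: 11.3
ee_pos: [0.5125, -0.0076, 0.3254]
tcp_rot: [-0.0, 0.8, 0.6, -0.0]
force: [0.2, -0.2, -5.0]
width: 0.0259
grip_force: 45.0
```

Emit:
send_rows(motion=[1,0,0,-0.1,0,1,0,0,0,0,1,0,0,0,0])

```text
time: 11.55
ee_pos: [0.5125, -0.0076, 0.3245]
tcp_rot: [-0.0, 0.8, 0.6, -0.0]
force: [-0.0, -0.1, -3.9]
width: 0.0257
grip_force: 45.0
```

Emit:
send_rows(motion=[1,0,0,-0.1,0,1,0,0,0,0,1,0,0,0,0])

```text
time: 11.8
ee_pos: [0.5126, -0.0076, 0.3236]
tcp_rot: [0.0, 0.8, 0.6, 0.0]
force: [0.0, -0.4, -3.7]
width: 0.0255
grip_force: 45.0
```

Emit:
send_rows(motion=[1,0,0,-0.1,0,1,0,0,0,0,1,0,0,0,0])

```text
time: 12.05
ee_pos: [0.5126, -0.0076, 0.3235]
tcp_rot: [-0.0, 0.8, 0.6, -0.0]
force: [-3.6, 0.2, 4.4]
width: 0.0255
grip_force: 45.0
```

Contact: the force went from −4 N to +4 N. Release and rise.

Emit:
send_rows(motion=[0.65,0,0,0,0,0.6,0,0,0,0,0.5,0,0,0,0,0.4,0,0,0,0,0.4,0,0,0,0,0.4,0,0,0,0])

```text
time: 12.55
ee_pos: [0.5126, -0.0076, 0.3225]
tcp_rot: [0.0, 0.8, 0.6, 0.0]
force: [0.8, -0.8, -0.6]
width: 0.0559
grip_force: 0.0
```

Emit:
send_rows(motion=[0.4,0,0,1,0,0.4,0,0,2,0,0.4,0,0,3,0,0.4,0,0,3,0,0.4,-3,0,2,0,0.4,-3,0,0,0,0.4,0,0,0,0,0.4,0,0,0,0])

```text
time: 13.22
ee_pos: [0.4517, -0.0075, 0.4338]
tcp_rot: [0.001, 0.8, 0.6, 0.001]
force: [0.2, -0.8, 0.4]
width: 0.0574
grip_force: 0.0
```

```bash
python3 - <<'E'
from h import *
st=robot.read_state();print(st["ee_pos"],st["width"],st["force"])
o=np.array([.5124,-.008,0]);ey=np.array([.2815,.9596,0]);ex=np.array([.9596,-.2815,0])
s=save("wrist","pics/w4.png"); H,S,V=hsv(s);P=cloud(s)
near=np.hypot(P[...,0]-o[0],P[...,1]-o[1])<.14
w=near&(abs(P[...,2]-.158)<.006); g=near&(P[...,2]>.116)
sl=near&(abs(P[...,2]-.126)<.006)
st_=near&(abs(P[...,2]-.108)<.005)
for n,m,z in(("wood",w,.158),("slab",g,.126)):
    for b in blobs(s,m,z,200):
        d=np.array([b[2][0][0]/1000,b[2][0][1]/1000,0])-o; print(n,b,"off x,y mm",1e3*d@ex,1e3*d@ey)
p=P[sl]; A=np.c_[(p-o)@ex,(p-o)@ey,np.ones(len(p))]; print("slab plane",np.linalg.lstsq(A,p[:,2],rcond=None)[0]);
p=P[st_]; print("stone z",np.median(p[:,2]),np.percentile((p-o)@ex,[1,99]),np.percentile((p-o)@ey,[1,99]))
E
```

```text
[ 0.45172674 -0.00753016  0.43376291] 0.0574436164631056 [ 0.202934   -0.81424505  0.36747571]
wood (3720.0, array([388., 176.]), ((511.7518005371094, -5.548831939697266), (106.62427520751953, 25.64739418029785), 73.76065063476562)) off x,y mm -1.312016013565069 2.1696727218627916
slab (97455.5, array([329., 291.]), ((436.85009765625, -71.12869262695312), (334.9783020019531, 705.591796875), 73.69499206542969)) off x,y mm -54.72695931457518 -81.84559095458982
slab plane [-0.00167817  0.00144154  0.12657383]
stone z 0.10852979067701019 [-0.03040244  0.02830639] [-0.10716032  0.13866602]
```

View pics/w4.png

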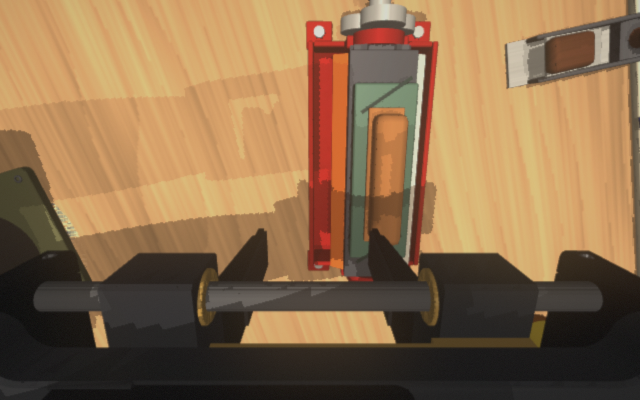

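The wrist view shows the flattener lying lengthwise on the grey stone (slab at about (385,175)). It is flat to 0.1°, about 1–2 mm off centre, and the gripper is clear. Handing in.

```bash
python3 -c "
from bench import robot; print(robot.sign_off())"
```

```text
the job is handed in; nothing more can be done
None
```

The grey stone is on top and level in its stop, the flattener lies flat and lengthwise on it, about 2 mm off centre, and the job was handed in at about 13 s with the gripper clear.

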